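# Close up the telescopic cylinders and present them to the code reader

## Task

Push every telescopic cylinder on the bench fully together, in each one the thin inner tube home first and then the middle tube, and stand them upright side by side in the blue tray, each with its port pad facing straight across the tray to the code reader's side. When all are in place, press the reader's trigger button all the way down, and leave the cylinders standing there; do not disturb the brush, the bin and the spare sleeve.

Things in the scene. Friction and masses are not known exactly. Their poses are not given: they have to be found in the camera images.
- tray: Shallow blue plastic reading tray fixed to the bench, 120 x 350 mm outside, 16 mm high, walls and floor 4 mm thick (inner floor 112 x 342 mm, 4 mm above the bench). Origin: underside centre, at bench height. Its y axis runs along its long side, its x axis points across it towards the code reader. It takes a single row of cylinders.
- reader: Fixed-mount code reader on a stand, a grey head 250 mm wide and 75 mm high with a dark window and two white light panels, top at 108 mm (116 mm with fins), beyond one long side of the tray. Origin: on the bench under the head. It looks along its own -x axis, straight across the tray (reader +x is parallel to tray +x). Its wide view covers the whole tray.
- reader_window (a point): Centre of the reader's dark window, 70 mm above the bench.
- trigger (a joint): Travel of the reader's trigger, a black push button on a small round grey base on the bench beside the tray: 0 released, 0.006 m fully down; sprung, fully down takes 5 N and it comes back up by itself.
- trigger_top (a point): Centre of the top face of the trigger button (28 mm across), about 22 mm above the bench when released; it is pressed straight down.
- unit_a: One telescopic cylinder (3 or 4 identical ones are present), 0.6 kg, standing. Cream casing: foot flange 68 mm across, 10 mm high; barrel 48 mm; top collar 56 mm across, 94 to 110 mm above the foot. Port pad: block on one side, 34 mm wide, 29 to 71 mm up, face 35 mm off the axis, with port hole, bolt holes and dotted code. Origin: underside centre; z up, +x out of the pad.
- unit_a_inner (a joint): How far that cylinder's thin inner tube (29 mm steel, with a flat end cap 37 mm across and 8 mm thick) stands out of the middle tube: 0 fully home (cap resting on the middle tube's collar), up to 0.065 m. It slides with about 4 N of friction and stays where it is left.
- unit_a_mid (a joint): How far the middle tube (40 mm aluminium, its collar 47 mm across and 8 mm thick) stands out of the casing: 0 fully home (collar resting on the casing's top), up to 0.075 m. It slides with about 9 N of friction and stays where it is left.
- unit_a_top (a point): Centre of the top face of that cylinder's inner end cap: 126 mm above the foot when both tubes are home, plus both extensions. Lifted by a tube instead of the casing, the cylinder pulls out again.
- unit_b: Another telescopic cylinder (3 or 4 identical ones are present), 0.6 kg, standing. Cream casing: foot flange 68 mm across, 10 mm high; barrel 48 mm; top collar 56 mm across, 94 to 110 mm above the foot. Port pad: block on one side, 34 mm wide, 29 to 71 mm up, face 35 mm off the axis, with port hole, bolt holes and dotted code. Origin: underside centre; z up, +x out of the pad.
- unit_b_inner (a joint): How far that cylinder's thin inner tube (29 mm steel, with a flat end cap 37 mm across and 8 mm thick) stands out of the middle tube: 0 fully home (cap resting on the middle tube's collar), up to 0.065 m. It slides with about 4 N of friction and stays where it is left.
- unit_b_mid (a joint): How far the middle tube (40 mm aluminium, its collar 47 mm across and 8 mm thick) stands out of the casing: 0 fully home (collar resting on the casing's top), up to 0.075 m. It slides with about 9 N of friction and stays where it is left.
- unit_b_top (a point): Centre of the top face of that cylinder's inner end cap: 126 mm above the foot when both tubes are home, plus both extensions. Lifted by a tube instead of the casing, the cylinder pulls out again.
- unit_c: A third telescopic cylinder (3 or 4 identical ones are present), 0.6 kg, standing. Cream casing: foot flange 68 mm across, 10 mm high; barrel 48 mm; top collar 56 mm across, 94 to 110 mm above the foot. Port pad: block on one side, 34 mm wide, 29 to 71 mm up, face 35 mm off the axis, with port hole, bolt holes and dotted code. Origin: underside centre; z up, +x out of the pad.
- unit_c_inner (a joint): How far that cylinder's thin inner tube (29 mm steel, with a flat end cap 37 mm across and 8 mm thick) stands out of the middle tube: 0 fully home (cap resting on the middle tube's collar), up to 0.065 m. It slides with about 4 N of friction and stays where it is left.
- unit_c_mid (a joint): How far the middle tube (40 mm aluminium, its collar 47 mm across and 8 mm thick) stands out of the casing: 0 fully home (collar resting on the casing's top), up to 0.075 m. It slides with about 9 N of friction and stays where it is left.
- unit_c_top (a point): Centre of the top face of that cylinder's inner end cap: 126 mm above the foot when both tubes are home, plus both extensions. Lifted by a tube instead of the casing, the cylinder pulls out again.
- unit_d: A fourth telescopic cylinder (3 or 4 identical ones are present), 0.6 kg, standing. Cream casing: foot flange 68 mm across, 10 mm high; barrel 48 mm; top collar 56 mm across, 94 to 110 mm above the foot. Port pad: block on one side, 34 mm wide, 29 to 71 mm up, face 35 mm off the axis, with port hole, bolt holes and dotted code. Origin: underside centre; z up, +x out of the pad.
- unit_d_inner (a joint): How far that cylinder's thin inner tube (29 mm steel, with a flat end cap 37 mm across and 8 mm thick) stands out of the middle tube: 0 fully home (cap resting on the middle tube's collar), up to 0.065 m. It slides with about 4 N of friction and stays where it is left.
- unit_d_mid (a joint): How far the middle tube (40 mm aluminium, its collar 47 mm across and 8 mm thick) stands out of the casing: 0 fully home (collar resting on the casing's top), up to 0.075 m. It slides with about 9 N of friction and stays where it is left.
- unit_d_top (a point): Centre of the top face of that cylinder's inner end cap: 126 mm above the foot when both tubes are home, plus both extensions. Lifted by a tube instead of the casing, the cylinder pulls out again.
- brush: Long-handled deburring brush lying at the far side of the bench. Leave it alone. Origin: underside centre.
- parts_bin: Small blue bin, 100 x 150 x 60 mm, with black plugs. Leave it alone. Origin: underside centre.
- spare_sleeve: Plain short cream sleeve, 54 mm diameter, 75 mm high, open, standing; not part of the job. Leave it alone. Origin: underside centre.
Things that resemble listed ones, but are neither listed nor needed, are in the scene too. Leave any red or yellow look-alike of the unit_b alone.

How it is judged (in metres and radians):
On the way, in this order (a step that is already met when the one before it is completed fails the run):
1. every cylinder is fully closed up and stands in the tray with its port pad towards the reader (x of unit_a in the frame of tray between -0.045 and 0.045 m and y of unit_a in the frame of tray between -0.165 and 0.165 m and z of unit_a in the frame of tray between -0.01 and 0.012 m and angle between each of unit_a, unit_b, unit_c, unit_d's own z axis and vertical below 0.1 rad and angle between the x axis of each of unit_a, unit_b, unit_c, unit_d and the x axis of reader, either way round below 0.3 rad and x of reader_window in the frame of unit_a above 0.05 m and value of joint each of unit_a_inner, unit_a_mid, unit_b_inner, unit_b_mid, unit_c_inner, unit_c_mid, unit_d_inner, unit_d_mid below 0.004 m and linear speed of each of unit_a, unit_b, unit_c, unit_d below 0.03 m/s and x of unit_b in the frame of tray between -0.045 and 0.045 m and y of unit_b in the frame of tray between -0.165 and 0.165 m and z of unit_b in the frame of tray between -0.01 and 0.012 m and x of reader_window in the frame of unit_b above 0.05 m and x of unit_c in the frame of tray between -0.045 and 0.045 m and y of unit_c in the frame of tray between -0.165 and 0.165 m and z of unit_c in the frame of tray between -0.01 and 0.012 m and x of reader_window in the frame of unit_c above 0.05 m and x of unit_d in the frame of tray between -0.045 and 0.045 m and y of unit_d in the frame of tray between -0.165 and 0.165 m and z of unit_d in the frame of tray between -0.01 and 0.012 m and x of reader_window in the frame of unit_d above 0.05 m), for 0.3 s.
2. the trigger button is pressed all the way while they stand so (all of step 1 and value of joint trigger above 0.0045 m), for 0.05 s.
At the end, for the whole second after the job is handed in: Every cylinder that is present stands upright (within 0.1 rad) on the floor of the tray, at rest, both tubes within 4 mm of fully home, its port pad facing the reader within 0.3 rad (17 degrees) of straight across the tray; the trigger has been pressed with all of them so and is released again (all of step 1 and value of joint trigger below 0.002 m); the robot touches nothing.
It fails at once if a middle tube pushed in while the inner tube of that cylinder was still out ((value of joint unit_a_mid below 0.03 m and value of joint unit_a_inner above 0.01 m) or (value of joint unit_b_mid below 0.03 m and value of joint unit_b_inner above 0.01 m) or (value of joint unit_c_mid below 0.03 m and value of joint unit_c_inner above 0.01 m) or (value of joint unit_d_mid below 0.03 m and value of joint unit_d_inner above 0.01 m)).
It fails at once if the brush, bin or spare sleeve disturbed (moved more than 40 mm) (distance of any of brush, parts_bin, spare_sleeve from where it was at the start of the episode above 0.04 m).
Of unit_a, unit_b, unit_c, unit_d only 3 to 4 are there at a start; the rules pass over those that are not, and their reading is None.
At some moment in a run one of unit_a, unit_b, unit_c, unit_d may be knocked a few centimetres aside while the robot is not near it.
Once in a run the grip may slacken for a moment while it holds something.
It also fails if it takes over 208 s, if anything falls off the work surface, if the arm or the gripper's body presses on something with over 40 N, if the wrist force passes 120 N, or if a joint passes its speed limit or range.

## Robot

A 7-joint arm with a two-finger parallel gripper is mounted at the origin on the work surface. World frame = base frame: x ahead of the robot, y to its left, z up, the work surface at z = 0. Lengths are in mm, angles in rad, forces in N, time in s.
With the tool pointing down it reaches from about 400 to 875 mm from the base axis. Payload 19.3 kg.
Tool frame: the origin (TCP) lies at the very end of the fingers, on their centre line; the grasp point (between the pads) lies 19 mm behind it (grip_point_offset is the z of the grasp point in the tool frame, in mm); z points along the fingers, x is the direction in which the jaws open and shut, and the axes are right-handed (so a half turn about z gives the same grasp; the last joint's range is limited). The gripper opens to 85 mm and grips with 20 to 120 N. Pads are 22 mm wide; open, the fingers measure 114 mm over their backs; the gripper's body (76 mm by 85 mm) begins 54 mm behind the grasp point. The pads swing forward as they close: fully open they stand 13 mm farther back than shut.
Start: joints at [1.066, 0.521, -0.036, 1.599, 0.021, 1.021, -0.113], TCP at [263.24, -566.85, 205.091] pointing down, gripper open.
Joint ranges: [-2.91, 2.91], [-0.3, 2.13], [-1.5, 1.42], [0.17, 2.43], [-1.26, 4.41], [0.16, 1.93], [-2.52, 2.52]. Speed limits (rad/s): [1.89, 1.89, 2.39, 2.39, 3.01, 3.01, 3.01].

## Interface

Orientations are given as a 3x3 rotation matrix whose columns are the frame's x, y, z axes.
In Python, from workcell import movep, movel, goto_joints, open_gripper, clamp, wait, inverse_kinematics, read_state, camera, PlanningError, finish_job, grip_point_offset gives the robot as it stands. Calls block until the motion is done:
- movep(position, orientation): joint-space move of the TCP to a pose.
- movel(position, frame=None, max_speed=150, guard=None): straight line of the TCP; frame=None keeps the orientation; max_speed is the mean speed in mm/s. With guard (N) it stops when the force on the tool has changed by that much, and returns True; else False.
- goto_joints(angles): joint-space move.
- open_gripper() and clamp(): open the fingers fully, or close them until they stop; the grip force is fixed at half the most.
- wait(seconds).
- inverse_kinematics(position, orientation): joint angles nearest the present ones, or None.
- read_state(): the state.
- camera(name): name is "scene" or "top" or "wrist"; returns a dict with "image" (400x640x3 uint8, blue, green, red), "range_z" (400x640 float32, mm along the optical axis (not along the pixel's ray), 0 where there is no reading), "fx", "fy", "cx", "cy" (pixels), "cam_to_world" (4x4, takes a point from camera to world coordinates). Camera axes: x right, y up, looking along -z (the intrinsics and any distortion apply to the point x, -y, -z); pixel columns grow to the right and rows downward; lengths in mm; the calibration is good to about 2 mm. A picture is of the moment at which its call begins.
A pose or a line that the arm cannot do raises PlanningError and nothing moves.
- finish_job(): hands the job in, once; it reports no verdict.
The state is a dict: "time": time; "qpos": joint angles; "qvel": joint speeds; "joint_efforts": joint torques, N m; "eef_pos": TCP position; "tool_rot": TCP orientation; "ft_force": force on the tool from outside, world axes, zero at the start; "torque": the same for the moment, N m; "finger_gap": finger opening in mm.
Only numpy, scipy, OpenCV 4.12 (cv2) and the standard library are available. Lean on these libraries where they do the work, as an engineer would, in place of code of your own. Each camera call takes 0.05 s, during which the arm holds its last target.

## Working session

There is one attempt and no reset: what is moved stays moved. The work goes in short steps, each a Python script; the robot and the scene stay as the last script left them, time stands still between calls to the robot, and variables do not carry over. Pictures are saved under pics/ and viewed, and the job is handed in when it is done.

```bash
ls && mkdir -p pics
python3 - <<'E'
from workcell import *
import cv2
s=read_state();print(s)
print(grip_point_offset)
for n in ("scene","top","wrist"):
    c=camera(n);cv2.imwrite(f"pics/{n}0.png",c["image"]);print(n,c["fx"],c["fy"],c["cx"],c["cy"],c["cam_to_world"].round(3) if hasattr(c["cam_to_world"],'round') else c["cam_to_world"], [k for k in c])
E
```

```text
pics
{'time': 0.0, 'qpos': array([ 1.0657974 ,  0.52204548, -0.03630935,  1.59998703,  0.02118896,
        1.02110823, -0.11277987]), 'qvel': array([ 0.00116842, -0.00018252,  0.00012455, -0.00018599, -0.00182958,
       -0.00102215, -0.00093464]), 'joint_efforts': array([-1.65227789e-04, -9.27116847e+01,  1.97999910e+00, -3.69929731e+01,
        1.79258821e-02,  8.17714288e-03, -4.68872429e-05]), 'eef_pos': array([ 263.0715364 , -566.5350926 ,  204.51385712]), 'tool_rot': array([[ 4.21217163e-01, -9.06959638e-01, -5.63783089e-04],
       [-9.06959070e-01, -4.21217532e-01,  1.01777525e-03],
       [-1.16055639e-03,  8.26237855e-05, -9.99999323e-01]]), 'ft_force': array([0.63392855, 0.33439159, 0.68081595]), 'torque': array([ 0.04080696, -0.03460949, -0.00821544]), 'finger_gap': 85.47894746255365}
-18.700000000000003
scene 372.6438885825536 372.6438885825536 322.0794488820919 192.51736031052897 [[ 7.480000e-01 -4.420000e-01  4.950000e-01  1.176715e+03]
 [ 6.630000e-01  5.130000e-01 -5.450000e-01 -6.584850e+02]
 [-1.300000e-02  7.360000e-01  6.770000e-01  9.314500e+02]
 [ 0.000000e+00  0.000000e+00  0.000000e+00  1.000000e+00]] ['image', 'range_z', 'fx', 'fy', 'cx', 'cy', 'cam_to_world']
top 518.0287485360965 518.0287485360965 319.9592119249286 195.6103010711923 [[ 1.900000e-02  9.770000e-01 -2.140000e-01  2.710190e+02]
 [-1.000000e+00  2.000000e-02  2.000000e-03  6.899000e+00]
 [ 6.000000e-03  2.140000e-01  9.770000e-01  1.459395e+03]
 [ 0.000000e+00  0.000000e+00  0.000000e+00  1.000000e+00]] ['image', 'range_z', 'fx', 'fy', 'cx', 'cy', 'cam_to_world']
wrist 357.49332810195756 357.49332810195756 318.4536356703983 202.61766547836888 [[ 4.20000e-01  8.66000e-01  2.71000e-01  3.32334e+02]
 [-9.08000e-01  4.02000e-01  1.23000e-01 -5.34537e+02]
 [-2.00000e-03 -2.97000e-01  9.55000e-01  3.72379e+02]
 [ 0.00000e+00  0.00000e+00  0.00000e+00  1.00000e+00]] ['image', 'range_z', 'fx', 'fy', 'cx', 'cy', 'cam_to_world']
```

View pics/scene0.png

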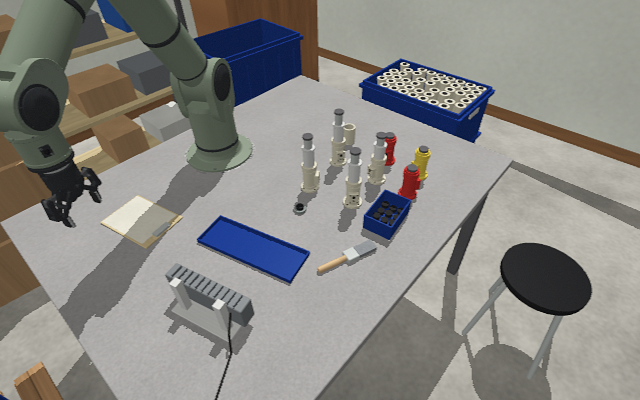

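View pics/top0.png

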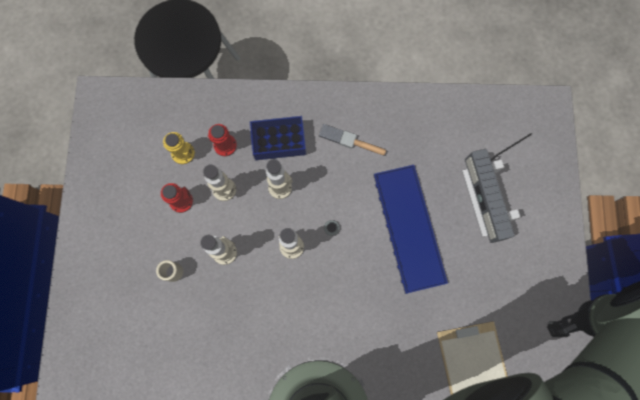

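View pics/wrist0.png

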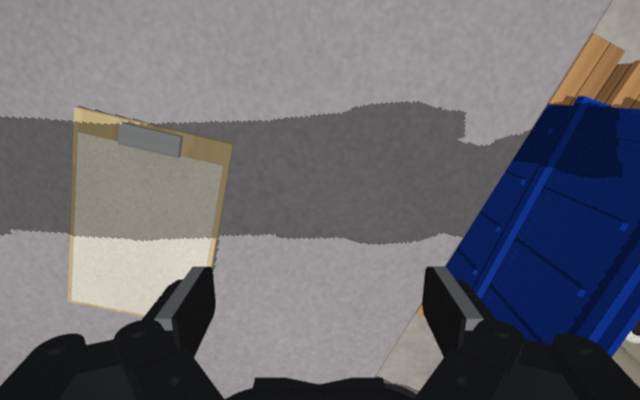

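The scene shows four cream cylinders (top view about (215,180), (277,178), (213,245), (290,240)). It also shows red and yellow look-alikes, the sleeve at (167,270), the trigger at (332,228), the tray at (410,230) and the reader at (488,195). Next I'll measure them with depth.

```bash
cat > h.py <<'E'
from workcell import *
import numpy as np, cv2
def cloud(c):
    z=c["range_z"].astype(float); v,u=np.mgrid[0:z.shape[0],0:z.shape[1]]
    x=(u-c["cx"])/c["fx"]*z; y=(v-c["cy"])/c["fy"]*z
    P=np.stack([x,-y,-z,np.ones_like(z)],-1)@np.asarray(c["cam_to_world"]).T
    P=P[...,:3]; P[z<=0]=np.nan
    return P
def proj(c,p):
    T=np.linalg.inv(np.asarray(c["cam_to_world"])); q=T[:3,:3]@np.asarray(p,float)+T[:3,3]
    return c["cx"]+c["fx"]*q[0]/-q[2], c["cy"]+c["fy"]*(-q[1])/-q[2]
def save(img,name,k=1,box=None):
    if box: x0,y0,x1,y1=box; img=img[y0:y1,x0:x1]
    cv2.imwrite("pics/"+name,cv2.resize(img,None,fx=k,fy=k,interpolation=cv2.INTER_CUBIC))
E
python3 - <<'E'
from h import *
np.set_printoptions(suppress=True,precision=1)
t=camera("top");s=camera("scene")
Pt=cloud(t);Ps=cloud(s)
np.savez("c0.npz",Pt=Pt,Ps=Ps,it=t["image"],is_=s["image"])
save(t["image"],"topz.png",3,(140,110,350,290))
save(s["image"],"scz.png",4,(280,95,470,245))
for nm,P,I in (("top",Pt,t["image"]),("scene",Ps,s["image"])):
    m=(P[...,2]>128)&(P[...,0]>250)&(P[...,0]<900)&(P[...,1]>-250)&(P[...,1]<500)
    n,L,st,ce=cv2.connectedComponentsWithStats(m.astype(np.uint8))
    for i in range(1,n):
        if st[i,4]<20: continue
        q=P[L==i]; hz=np.percentile(q[:,2],97); tp=q[q[:,2]>hz-6]
        print(nm,ce[i],st[i,4],"top z",hz,"xy",tp[:,:2].min(0),tp[:,:2].max(0),np.median(tp[:,:2],0))
# blue tray
for nm,P,I in (("top",Pt,t["image"]),("scene",Ps,s["image"])):
    b=I.astype(int); m=(b[...,0]>80)&(b[...,0]-b[...,2]>50)&(P[...,2]<30)&(P[...,2]>-10)&(P[...,0]>250)&(P[...,0]<850)&(P[...,1]>-500)&(P[...,1]<50)
    q=P[m]; 
    if len(q): r=cv2.minAreaRect(q[:,:2].astype(np.float32)); print(nm,"tray",r,np.percentile(q[:,2],[5,50,95]))
E
```

```text
top [274.4 171. ] 358 top z 234.0994569829686 xy [594.5 103.7] [630.5 138.4] [613.  121.5]
top [212.5 174.8] 330 top z 208.13762492020578 xy [587.3 262.9] [621.7 298.4] [603.8 280.3]
top [287.5 237.9] 305 top z 234.4163631779797 xy [425.6  66.5] [459.6 100. ] [442.3  83.4]
top [211.4 244.5] 361 top z 236.703200219131 xy [405.1 252.7] [438.6 286.6] [421.4 270.2]
scene [338.5 123.5] 283 top z 235.16970816149015 xy [405.4 251.2] [441.5 287.9] [424.4 268.2]
scene [308.2 148.3] 330 top z 232.22227903992885 xy [421.9  63.7] [460.1 101.7] [444.2  81.5]
scene [380.4 143.6] 248 top z 207.06216959563153 xy [586.6 262.5] [621.6 300.7] [606.  279.4]
scene [354.7 163. ] 361 top z 232.46367408430936 xy [594.1 102.2] [631.4 140.7] [613.5 121.7]
top tray ((502.31597900390625, -250.13990783691406), (345.9079895019531, 120.66053771972656), 14.190845489501953) [-1.   4.4 13.4]
scene tray ((570.491943359375, -201.7255859375), (533.1298217773438, 237.80934143066406), 36.07984924316406) [ 1.8  5.  16.3]
```

View pics/topz.png

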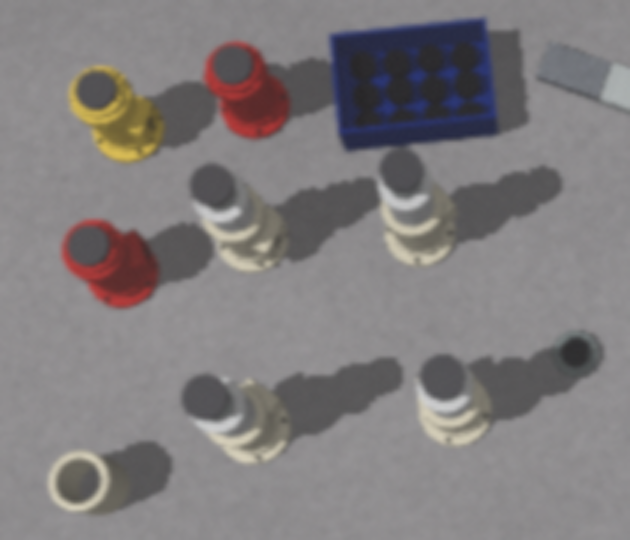

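View pics/scz.png

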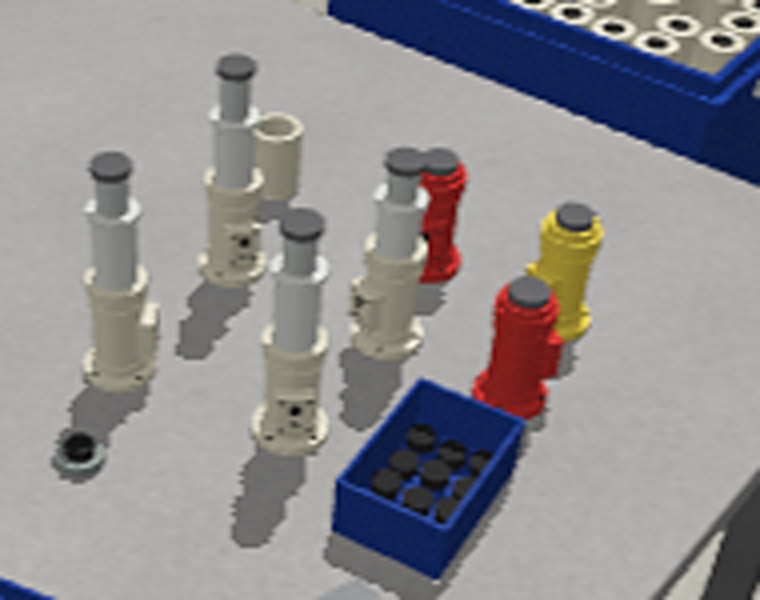

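```bash
cat >> h.py <<'E'
from scipy.optimize import least_squares
def sdf(p,x,y,th):
    d=p-np.array([x,y]); c,s=np.cos(th),np.sin(th)
    q=np.stack([d[:,0]*c+d[:,1]*s,-d[:,0]*s+d[:,1]*c],1)
    disk=np.hypot(q[:,0],q[:,1])-24
    bx=np.abs(q[:,0]-17.5)-17.5; by=np.abs(q[:,1])-17
    box=np.hypot(np.maximum(bx,0),np.maximum(by,0))+np.minimum(np.maximum(bx,by),0)
    return np.minimum(disk,box)
def fit_unit(clouds,xy,z0=0.):
    """clouds: list of (N,3); xy: axis guess. Returns x,y,theta,cost,n"""
    sel=[]
    for Q in clouds:
        Q=Q.reshape(-1,3); Q=Q[np.isfinite(Q[:,0])]
        r=np.hypot(Q[:,0]-xy[0],Q[:,1]-xy[1])
        sel.append(Q[(r<50)&(Q[:,2]>z0+33)&(Q[:,2]<z0+68)][:,:2])
    p=np.concatenate(sel); best=[]
    for th in np.arange(-np.pi,np.pi,np.pi/12):
        f=lambda v: np.r_[sdf(p,*v), 1.0*(v[0]-xy[0])*len(p)**.5/3,1.0*(v[1]-xy[1])*len(p)**.5/3]
        r=least_squares(f,[xy[0],xy[1],th],loss="soft_l1",f_scale=2)
        best.append((r.cost/len(p),*r.x))
    best.sort(); b=best[0]
    alt=[x[0] for x in best if abs(np.angle(np.exp(1j*(x[3]-b[3]))))>0.3]
    return b[1],b[2],np.angle(np.exp(1j*b[3])),b[0],(min(alt) if alt else None),len(p)
def tops(P,zlo=115,box=(250,900,-250,500)):
    m=(P[...,2]>zlo)&(P[...,0]>box[0])&(P[...,0]<box[1])&(P[...,1]>box[2])&(P[...,1]<box[3])
    n,L,st,ce=cv2.connectedComponentsWithStats(m.astype(np.uint8)); o=[]
    for i in range(1,n):
        if st[i,4]<20: continue
        q=P[L==i]; hz=np.percentile(q[:,2],97); tp=q[q[:,2]>hz-6]
        lo,hi=np.percentile(tp[:,:2],[1,99],axis=0)
        o.append((*((lo+hi)/2),hz))
    return np.array(o)
E
python3 - <<'E'
from h import *
np.set_printoptions(suppress=True,precision=1)
d=np.load("c0.npz");Pt,Ps=d["Pt"],d["Ps"]
for n,g in dict(A=(443.3,82.6),B=(422.5,269.3),C=(613,121.5),D=(604.5,280.3)).items():
    for k,cl in (("s",[Ps]),("t",[Pt]),("st",[Ps,Pt])):
        r=fit_unit(cl,g); print(n,k,np.round(r[:2],1),"deg",round(np.degrees(r[2]),1),r[3:])
# tray from scene & top: rim points
t=d["it"].astype(int)
for nm,P,I in (("top",Pt,d["it"]),("scene",Ps,d["is_"])):
    b=I.astype(int); m=(b[...,0]-b[...,2]>40)&(P[...,2]<25)&(P[...,2]>-5)&(P[...,0]>280)&(P[...,0]<750)&(P[...,1]>-400)&(P[...,1]<-100)
    m=cv2.morphologyEx(m.astype(np.uint8),cv2.MORPH_OPEN,np.ones((3,3)))
    n,L,st,ce=cv2.connectedComponentsWithStats(m); i=1+np.argmax(st[1:,4]); q=P[L==i]
    print(nm,"tray",cv2.minAreaRect(q[:,:2].astype(np.float32)),len(q))
    # reader
    m=(P[...,2]>60)&(P[...,2]<130)&(P[...,0]>300)&(P[...,0]<900)&(P[...,1]>-700)&(P[...,1]<-320)
    m=m.astype(np.uint8);n,L,st,ce=cv2.connectedComponentsWithStats(m); i=1+np.argmax(st[1:,4]); q=P[L==i]
    print(nm,"reader",cv2.minAreaRect(q[:,:2].astype(np.float32)),len(q),np.percentile(q[:,2],[5,95]))
    m=(P[...,2]>8)&(P[...,2]<40)&(P[...,0]>430)&(P[...,0]<540)&(P[...,1]>-80)&(P[...,1]<20)
    q=P[m]; print("trig",len(q),np.median(q,0) if len(q) else 0, q[q[:,2]>17].mean(0), np.percentile(q[:,2],95))
E
```

```text
A s [441.7  84. ] deg 34.5 (np.float64(1.277581807799113), np.float64(3.7639247492010566), 119)
A t [442.8  82.4] deg 114.6 (np.float64(0.03475824687320874), np.float64(0.03692223911644151), 17)
A st [441.9  83.9] deg 34.8 (np.float64(1.1655988061344766), np.float64(3.9722210201097927), 136)
B s [421.7 270.6] deg -30.1 (np.float64(1.4720161386053936), np.float64(3.4238249976006645), 90)
B t [422.7 270. ] deg -29.7 (np.float64(0.45799763045668657), np.float64(2.9713257102683306), 62)
B st [422.1 270.5] deg -30.3 (np.float64(1.089352757093775), np.float64(3.084337141531465), 152)
C s [612.4 123.2] deg -46.4 (np.float64(1.0238056604029893), np.float64(3.5060366072888822), 97)
C t [613.2 122.2] deg -47.7 (np.float64(0.37747285969316763), np.float64(3.2255645406393354), 70)
C st [612.7 123. ] deg -47.5 (np.float64(0.8102180700519194), np.float64(3.2028217203746556), 167)
D s [603.4 283.6] deg -114.3 (np.float64(1.2429952288035455), np.float64(3.271669210063371), 121)
D t [604.6 282.1] deg -114.4 (np.float64(0.9532512921223603), np.float64(3.4945983591502667), 74)
D st [603.7 283.1] deg -114.4 (np.float64(1.229519552095136), np.float64(3.8863304074176215), 195)
top tray ((502.48565673828125, -252.02398681640625), (347.4040222167969, 126.4559097290039), 14.37392807006836) 5145
top reader ((587.35546875, -470.93994140625), (250.81271362304688, 90.78286743164062), 11.242033958435059) 2324 [ 69.3 121.3]
trig 178 [496.7 -29.   15. ] [497.5 -29.2  21.9] 25.555199326506127
scene tray ((501.07281494140625, -249.98683166503906), (353.5820007324219, 126.12492370605469), 14.75220775604248) 3590
scene reader ((589.9107055664062, -475.3880615234375), (250.16070556640625, 87.55159759521484), 13.001970291137695) 2398 [ 67.1 121.5]
trig 99 [502.8 -32.5  15.4] [498.9 -29.7  21.8] 24.417074392130132
```

```bash
cat >> h.py <<'E'
def R(deg):
    a=np.radians(deg); c,s=np.cos(a),np.sin(a)
    return np.array([[c,s,0],[s,-c,0],[0,0,-1.]])
def ok(x,y,z,deg):
    q=inverse_kinematics([x,y,z],R(deg)); return q is not None
TR=np.array([502.,-250.7]); TA=14.4
TY=np.array([np.cos(np.radians(TA)),np.sin(np.radians(TA))]); TX=np.array([TY[1],-TY[0]])
def tray(x,y): return TR+TX*x+TY*y
def press(x,y,top,deg,zmin=120,v=60):
    movep([x,y,max(top+25,275)],R(deg))
    movel([x,y,top+6],max_speed=150)
    g=movel([x,y,zmin],max_speed=v,guard=22)
    s=read_state(); print("press stop",g,s["eef_pos"].round(1),s["ft_force"].round(1),"t",round(s["time"],1))
E
python3 - <<'E'
from h import *
U=dict(A=(442.5,83,34.5),B=(422.5,270,-30),C=(613,122.3,-47),D=(604.3,281.5,-114.4))
for n,(x,y,a) in U.items():
    print(n,[ (d,ok(x,y,78,a+d)) for d in (0,180,-30,150,30,210)])
for ty in (-126,-42,42,126):
    p=tray(0,ty); print(ty,p.round(0),[(d,ok(*p,82,-75.6+d),ok(*p,130,-75.6+d)) for d in (0,180,-30,150,30,210)])
s=read_state()
movel([263,-566,300]);clamp()
print(read_state()["finger_gap"])
movep([442.5,83,275],R(10))
movel([442.5,83,239],max_speed=150)
g=movel([442.5,83,200],max_speed=40,guard=22)
s=read_state();print(g,s["eef_pos"],s["ft_force"],s["time"])
c=camera("scene");save(c["image"],"p1.png",4,(280,75,470,225))
E
```

```text
A [(0, True), (180, True), (-30, True), (150, True), (30, True), (210, True)]
B [(0, True), (180, True), (-30, True), (150, True), (30, True), (210, True)]
C [(0, True), (180, True), (-30, True), (150, True), (30, True), (210, True)]
D [(0, True), (180, True), (-30, True), (150, True), (30, True), (210, True)]
-126 [ 380. -282.] [(0, True, True), (180, True, True), (-30, True, True), (150, True, True), (30, True, True), (210, True, True)]
-42 [ 461. -261.] [(0, True, True), (180, True, True), (-30, True, True), (150, True, True), (30, True, True), (210, True, True)]
42 [ 543. -240.] [(0, True, True), (180, True, True), (-30, True, True), (150, True, True), (30, True, True), (210, True, True)]
126 [ 624. -219.] [(0, True, True), (180, True, True), (-30, True, True), (150, True, True), (30, True, True), (210, True, True)]
-0.036978594018518225
False [442.56150908  83.04190986 200.12038685] [-0.38835661 -0.69289903  0.25980375] 5.7167
```

View pics/p1.png

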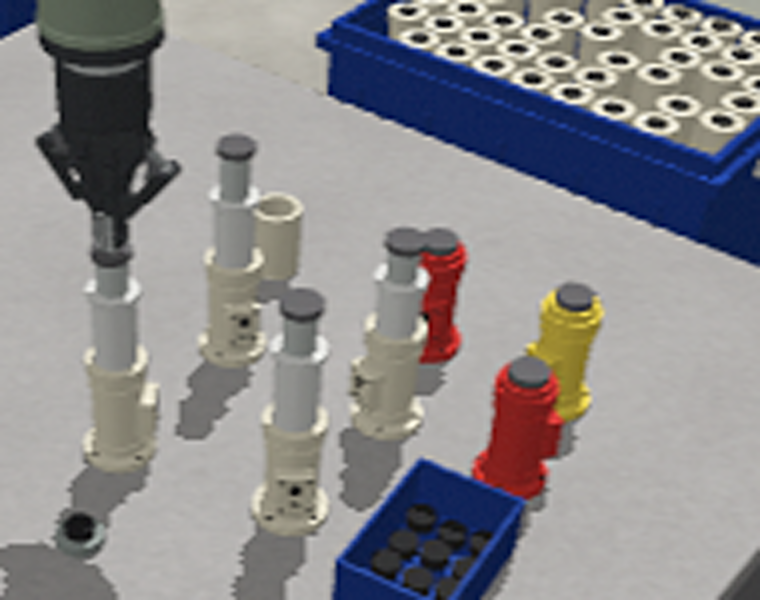

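The picture shows A's inner tube partly pushed in (cap at about (112,250)). Its middle collar is unmoved at (112,290), so the inner tube slides first as expected. I'll continue pressing A and then the rest.

Run:
```python
from h import *
g=movel([442.5,83,120],max_speed=40,guard=22)
s=read_state();print(g,s["eef_pos"],s["ft_force"],s["time"])
c=camera("scene");save(c["image"],"p2.png",4,(280,75,470,225))
```

```text
False [442.4881487   83.01953475 119.62657356] [-0.47279247 -0.83901271  0.46616015] 7.9167
```

View pics/p2.png

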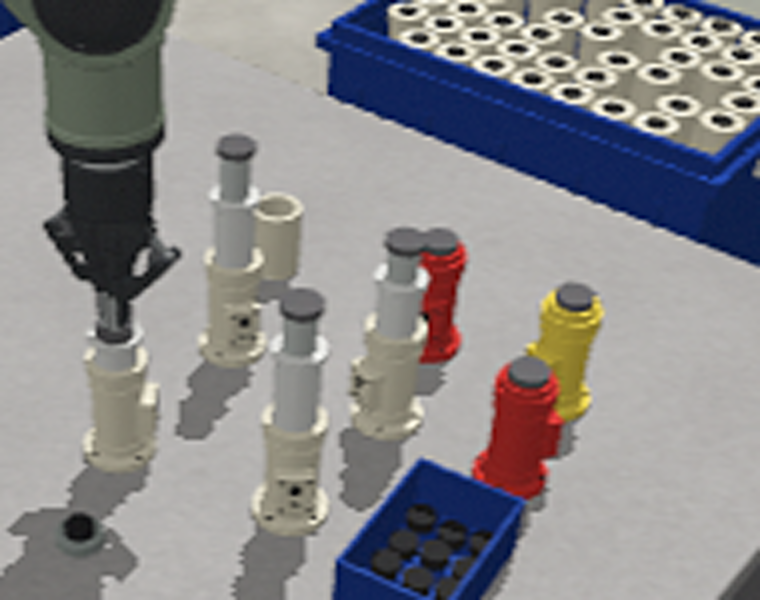

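Run:
```python
from h import *
c=camera("scene");P=cloud(c);im=c["image"].copy()
for z in (0,94,110,120,150): 
    u,v=proj(c,[442.5,83,z]); print(z,round(u,1),round(v,1),"crop",round((u-280)*4),round((v-75)*4))
for v in range(130,200,3):
    print(v,P[v,307:311].round(0)[:, :].tolist())
print(read_state()["finger_gap"])
```

```text
0 310.1 187.3 crop 120 449
94 309.1 167.7 crop 117 371
110 309.0 164.2 crop 116 357
120 308.9 162.0 crop 116 348
150 308.6 155.2 crop 114 321
130 [[470.0, 54.0, 279.0], [469.0, 59.0, 276.0], [471.0, 61.0, 276.0], [471.0, 66.0, 274.0]]
133 [[450.0, 73.0, 249.0], [457.0, 70.0, 254.0], [462.0, 71.0, 256.0], [462.0, 75.0, 254.0]]
136 [[457.0, 65.0, 245.0], [460.0, 67.0, 245.0], [464.0, 67.0, 247.0], [464.0, 72.0, 244.0]]
139 [[454.0, 67.0, 231.0], [459.0, 67.0, 233.0], [463.0, 67.0, 235.0], [462.0, 74.0, 231.0]]
142 [[452.0, 69.0, 217.0], [458.0, 68.0, 221.0], [460.0, 70.0, 220.0], [462.0, 73.0, 220.0]]
145 [[449.0, 71.0, 203.0], [454.0, 71.0, 204.0], [457.0, 73.0, 205.0], [459.0, 75.0, 205.0]]
148 [[446.0, 74.0, 187.0], [456.0, 69.0, 195.0], [454.0, 75.0, 190.0], [458.0, 76.0, 192.0]]
151 [[447.0, 72.0, 176.0], [450.0, 73.0, 177.0], [450.0, 79.0, 174.0], [454.0, 79.0, 176.0]]
154 [[443.0, 76.0, 159.0], [448.0, 75.0, 162.0], [453.0, 75.0, 165.0], [456.0, 77.0, 165.0]]
157 [[442.0, 75.0, 146.0], [450.0, 73.0, 151.0], [449.0, 78.0, 148.0], [449.0, 83.0, 146.0]]
160 [[447.0, 69.0, 139.0], [
[... 545 characters left out ...]
], [456.0, 61.0, 67.0], [458.0, 64.0, 67.0], [457.0, 70.0, 62.0]]
181 [[450.0, 62.0, 49.0], [454.0, 62.0, 51.0], [457.0, 65.0, 51.0], [458.0, 69.0, 49.0]]
184 [[448.0, 63.0, 33.0], [452.0, 63.0, 35.0], [454.0, 67.0, 34.0], [462.0, 64.0, 40.0]]
187 [[451.0, 59.0, 23.0], [453.0, 62.0, 22.0], [456.0, 64.0, 22.0], [462.0, 63.0, 26.0]]
190 [[453.0, 56.0, 11.0], [454.0, 59.0, 10.0], [459.0, 60.0, 12.0], [460.0, 64.0, 9.0]]
193 [[454.0, 54.0, -2.0], [458.0, 56.0, -1.0], [461.0, 58.0, -1.0], [463.0, 60.0, -1.0]]
196 [[468.0, 40.0, 1.0], [471.0, 42.0, 2.0], [475.0, 43.0, 4.0], [476.0, 46.0, 2.0]]
199 [[478.0, 29.0, 1.0], [482.0, 30.0, 2.0], [483.0, 33.0, 0.0], [488.0, 34.0, 3.0]]
-0.23215066013690985
```

The cap's front edge back-projects to about 148 mm while the reported TCP is at 120 mm, so the two disagree by about 27 mm. I'll keep going down under guard until it bottoms out, which gives a known height (126 mm) to compare.

Run:
```python
from h import *
g=movel([442.5,83,80],max_speed=30,guard=18)
s=read_state();print(g,s["eef_pos"],s["ft_force"],s["time"])
c=camera("scene");save(c["image"],"p3.png",4,(280,75,470,225))
w=camera("wrist");save(w["image"],"w3.png",1)
```

```text
True [442.82164786  83.21250146  99.55231443] [-5.1817366  -2.48010533 22.23591127] 8.8
```

View pics/p3.png

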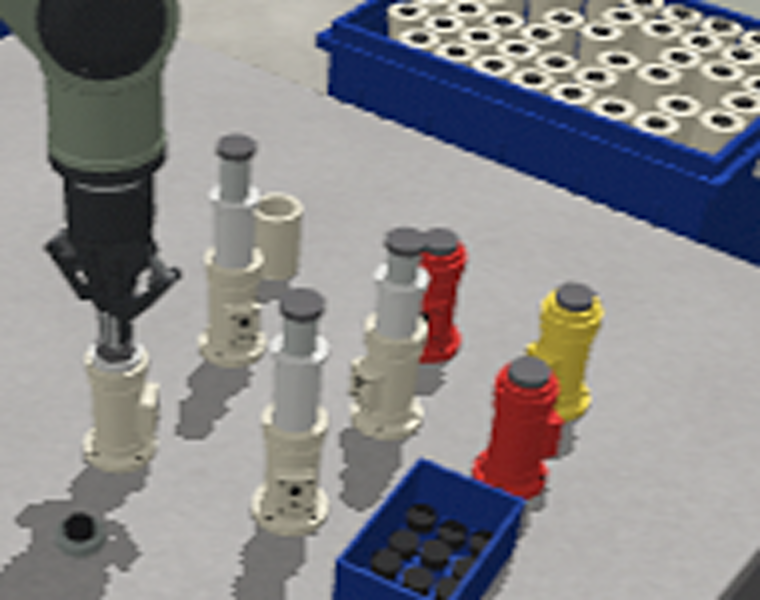

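View pics/w3.png

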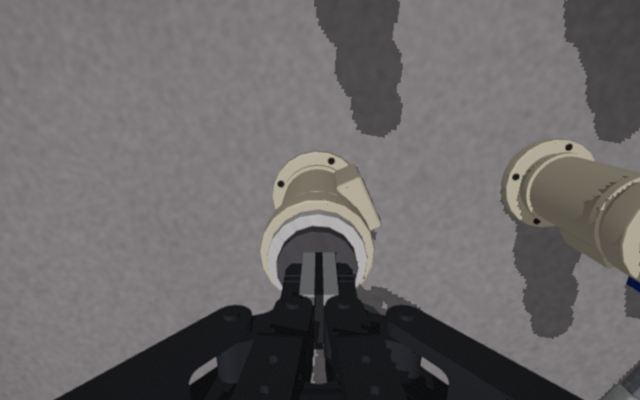

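A bottomed out with the guard tripping at reported TCP 99.6, and the picture shows its cap seated at about (115,350). The closed fingertips are therefore really about 26 mm above the reported TCP. I'll press the other three with that offset and re-check the heights.

Run:
```python
from h import *
np.set_printoptions(suppress=True,precision=1)
movel([442.5,83,245],max_speed=250)
U=dict(B=(422.5,269.7,236),D=(604.3,281,208),C=(613,122,234))
for n,(x,y,top) in U.items():
    movep([x,y,245],R(20))
    s=read_state()
    movel([x,y,top-26+8],max_speed=200)
    g=movel([x,y,90],max_speed=50,guard=20)
    s=read_state(); print(n,g,s["eef_pos"].round(1),s["ft_force"].round(1),"t",round(s["time"],1))
    movel([x,y,245],max_speed=250)
movep([560,-50,300],R(-10)); open_gripper()
t=camera("top");c=camera("scene")
for nm,k in (("top",t),("scene",c)): print(nm,tops(cloud(k)))
save(c["image"],"p4.png",4,(280,95,470,245))
print(read_state()["time"])
```

```text
B True [422.9 270.   99.6] [-2.6 -3.3 16.4] t 12.8
D True [604.9 281.4  99.8] [-3.2 -2.6 14.4] t 16.3
C True [613.5 122.2  99.8] [-3.8 -2.1 12.9] t 20.1
top [[ 268.5 -122.8  820.7]
 [ 736.2  286.4  130.4]
 [ 711.1  408.4  130.3]
 [ 612.9  121.4  130.6]
 [ 603.7  281.6  130.4]
 [ 566.6  403.5  130.4]
 [ 442.8   82.8  130.5]
 [ 421.3  269.7  130.4]]
scene [[534.7 -84.3 700.3]
 [424.  270.2 129.2]
 [566.  403.7 129.2]
 [711.2 409.1 129.5]
 [604.5 281.5 128.8]
 [442.5  83.1 128.9]
 [736.7 288.7 129.4]
 [613.2 121.6 128.5]]
22.475
```

View pics/p4.png

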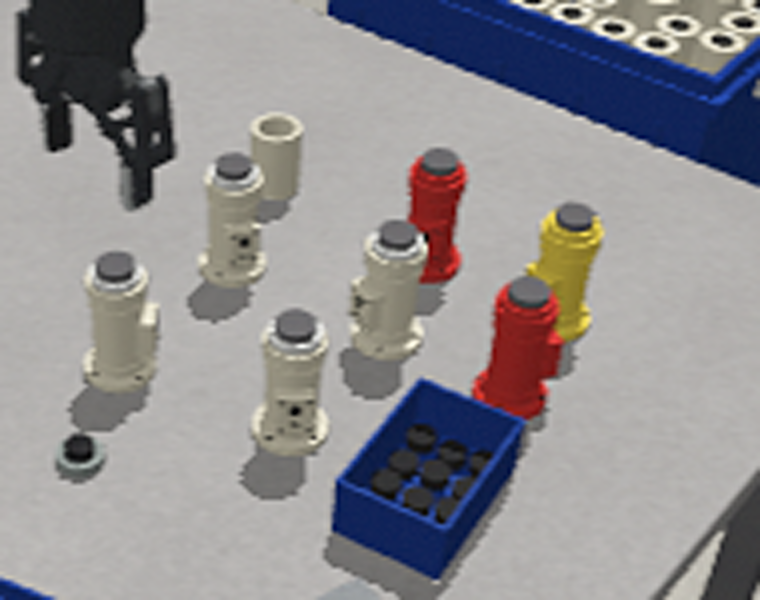

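All four caps now read 129–130 mm. The known-closed look-alikes read the same, so all eight tubes are home. Next I'll measure where the open fingertips really sit relative to the TCP.

Run:
```python
from h import *
np.set_printoptions(suppress=True,precision=1)
print(read_state()["eef_pos"])
for n in ("scene","top","wrist"):
    c=camera(n);P=cloud(c); I=c["image"]
    p=P.reshape(-1,3); m=(abs(p[:,0]-560)<90)&(abs(p[:,1]+50)<90)&(p[:,2]>230)&(p[:,2]<480)
    q=p[m]; print(n,m.sum(), np.percentile(q[:,2],[0.2,1,5,20,50]) if m.any() else "")
    if m.any():
        lo=q[q[:,2]<np.percentile(q[:,2],3)]; print(lo[:6])
    save(I,f"f_{n}.png",1)
```

```text
[560. -50. 300.]
scene 1142 [341.7 344.8 354.1 390.8 423. ]
[[517.9 -30.7 348.1]
 [516.2 -41.1 349.1]
 [517.1 -38.1 348. ]
 [519.1 -36.  347.9]
 [519.9 -32.9 346.6]
 [518.5 -47.3 349.9]]
top 126 [390.9 391.6 392.7 397.2 421.4]
[[489.9 -33.8 392.1]
 [490.2 -44.3 391.7]
 [488.  -42.2 391.6]
 [488.3 -44.4 390.6]]
wrist 34962 [339.4 342.6 351.7 375.5 392.6]
[[513.6 -30.6 341.4]
 [514.1 -30.5 341.7]
 [515.  -30.2 342.7]
 [514.8 -30.8 341.5]
 [515.2 -30.8 341.6]
 [515.3 -31.2 340.9]]
```

View pics/f_scene.png

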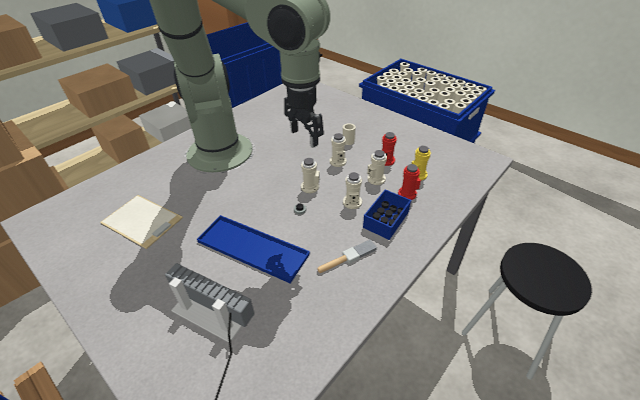

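The open tips are about 40 mm above the reported TCP, so the real fingers end 26 mm short of it shut and 39 mm short open. I'll apply that to the grasp height and take A first.

```bash
cat >> h.py <<'E'
GZ=48.
def st(tag):
    s=read_state(); print(tag,"pos",s["eef_pos"].round(1),"F",s["ft_force"].round(1),"gap",round(s["finger_gap"],1),"t",round(s["time"],1)); return s
def grasp(x,y,deg,hov=130):
    movep([x,y,hov],R(deg)); movel([x,y,GZ],max_speed=150)
    st("at"); clamp(); s=st("clamped"); return s
def carry(slot,deg,lift=42,via=None):
    p=read_state()["eef_pos"]
    movel([p[0],p[1],GZ+lift],max_speed=80); st("lifted")
    if via: movel([*via,GZ+lift],R(deg),max_speed=220)
    q=tray(0,slot); movel([*q,GZ+lift],R(deg),max_speed=220); wait(0.2); st("over slot")
E
python3 - <<'E'
from h import *
c=camera("scene");P=cloud(c);T=cloud(camera("top"))
x,y,th,*_=fit_unit([P],(442.6,83)); print(x,y,np.degrees(th))
grasp(442.6,83,34.5)
carry(-126,-75.6)
c=camera("scene");save(c["image"],"g1.png",1.25)
w=camera("wrist");save(w["image"],"gw1.png",1)
E
```

```text
441.3874557808683 84.09182078433065 33.11739072392764
at pos [443.2  83.1  48.6] F [ 0.1 -0.5 -0.4] gap 85.5 t 24.4
clamped pos [443.1  82.8  48.9] F [-4.1 -3.  17.6] gap 55.0 t 24.8
lifted pos [443.   82.6  89.8] F [-0.8 -0.6 -6.1] gap 54.2 t 25.5
over slot pos [ 380.  -281.7   90. ] F [ 0.5 -0.4 -5.9] gap 54.4 t 27.7
```

View pics/g1.png

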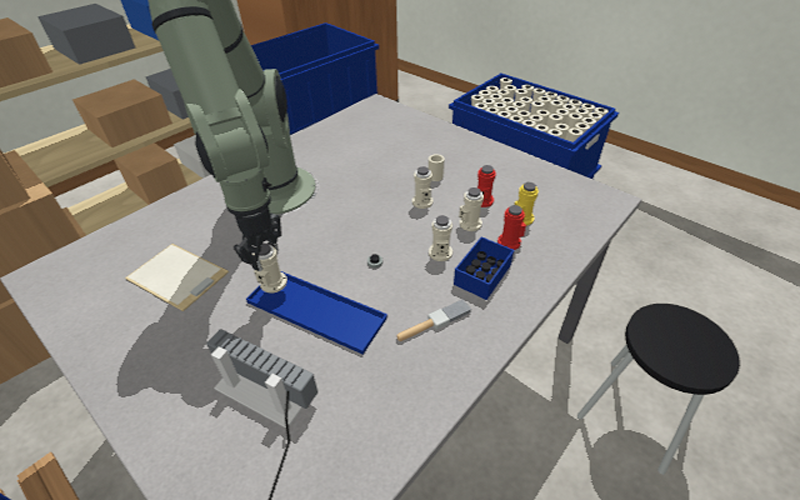

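View pics/gw1.png

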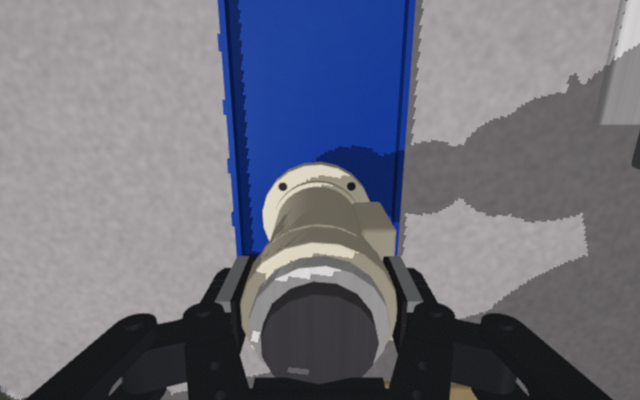

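A is held upright over the low-y end of the tray (scene about (270,270)), with its pad on the reader side (wrist view (380,230)). Placing it.

```bash
cat >> h.py <<'E'
def place(slot,up=135):
    q=tray(0,slot)
    movel([*q,GZ+9],max_speed=120)
    g=movel([*q,GZ+1],max_speed=25,guard=6); st(f"down {g}")
    open_gripper(); movel([*q,up],max_speed=200); st("released")
def look(n=(0,)):
    c=camera("scene");t=camera("top"); return c,t,cloud(c),cloud(t)
def report(P,T,names):
    tp=tops(T,118,(280,700,-400,350))
    for x,y,z in tp:
        if z>150: continue
        if x>540 and y>330 or x>680: continue
        zz=4 if y<-150 else 0
        r=fit_unit([P],(x,y),zz); d=np.array([x,y])-TR
        print("unit top",round(x,1),round(y,1),round(z,1),"yaw",round(np.degrees(r[2]),1),"rel tray",round(np.degrees(r[2])-(TA-90),1),"cost",round(r[3],2),"tray xy",(d@TX).round(1),(d@TY).round(1))
E
python3 - <<'E'
from h import *
place(-126)
movep([480,90,250],R(0))
c,t,P,T=look(); report(P,T,0)
save(c["image"],"r1.png",1.25); st("")
E
```

```text
down True pos [ 380.4 -281.5   52.4] F [-1.   4.3  3. ] gap 54.6 t 28.5
released pos [ 379.9 -282.2  135.2] F [-0.4  0.7  0.1] gap 85.3 t 29.5
unit top 604.2 281.3 130.1 yaw -113.7 rel tray -38.1 cost 1.25 tray xy -489.9 231.3
unit top 421.3 270.4 130.2 yaw -31.8 rel tray 43.8 cost 1.62 tray xy -524.8 51.5
unit top 382.9 -281.8 134.8 yaw -76.1 rel tray -0.5 cost 0.79 tray xy 0.5 -123.1
 pos [480.   88.8 249.6] F [0.7 1.1 0.9] gap 85.4 t 31.1
```

View pics/r1.png

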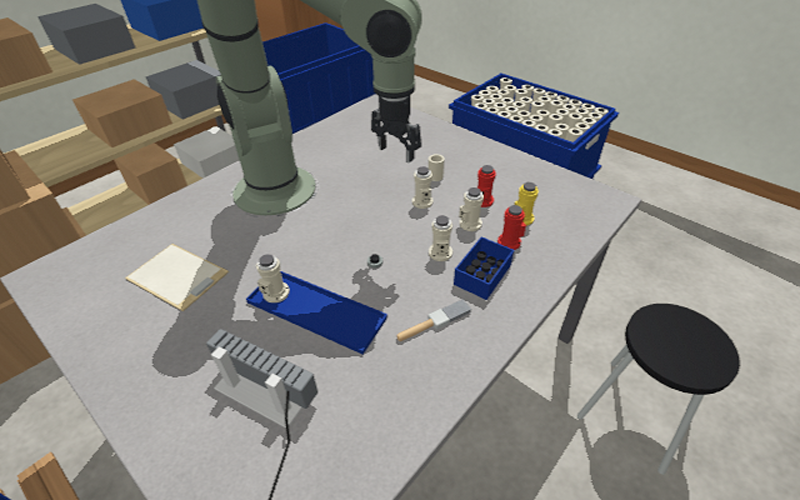

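A stands in the tray with 0.5° of yaw error, at tray (0.5,-123). B is next, with a fresh measurement.

```bash
cat > one.py <<'E'
import sys
from h import *
name,gx,gy,slot,off=sys.argv[1],*map(float,sys.argv[2:6])
via=tuple(map(float,sys.argv[6:8])) if len(sys.argv)>6 else None
c,t,P,T=look()
res=[]
for k in (P,T):
    tp=tops(k,118,(gx-60,gx+60,gy-60,gy+60)); tp=[v for v in tp if v[2]<150]
    if tp: res.append(min(tp,key=lambda v:np.hypot(v[0]-gx,v[1]-gy)))
res=np.array(res); print(res.round(1)); x,y=res[:,:2].mean(0)
f=fit_unit([P,T] if len(res)>1 else [P],(x,y)); yaw=np.degrees(f[2]); print("yaw",round(yaw,1),[round(float(v),2) for v in f[3:]])
assert len(res) and f[3]<2
grasp(x,y,yaw+off)
s=read_state(); assert 50<s["finger_gap"]<58
carry(slot,TA-90+off,via=via)
c=camera("scene");save(c["image"],f"g_{name}.png",1.25)
w=camera("wrist");save(w["image"],f"gw_{name}.png",.8)
E
python3 one.py B 422 270 -42 0
```

```text
[[422.  268.7 130.1]
 [423.5 269.8 130.7]]
yaw -30.5 [1.29, 3.16, 151.0]
at pos [423.2 269.4  48.7] F [-0.3 -0.4  0.5] gap 85.4 t 32.9
clamped pos [423.2 269.8  49. ] F [-1.8  0.8 12.3] gap 54.4 t 33.3
lifted pos [423.2 269.6  89.9] F [ 0.  -0.9 -7.2] gap 54.3 t 34.0
over slot pos [ 461.4 -260.9   90. ] F [ 0.5  0.2 -6.8] gap 54.4 t 36.8
```

```bash
cd pics && python3 -c "
import cv2,numpy as np
a=cv2.imread('g_B.png');b=cv2.imread('gw_B.png');cv2.imwrite('gB.png',np.hstack([a[130:400,150:600],cv2.resize(b,(432,270))])[:, :800])"
```

```text
(no output)
```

View pics/gB.png

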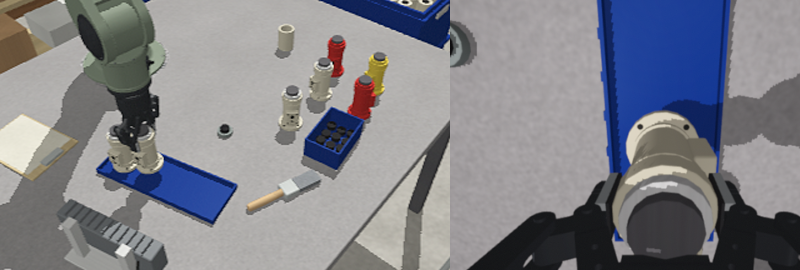

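B is held upright beside A (about (150,150)), with its pad to the reader side. I'll place it and continue with C.

```bash
python3 - <<'E'
from h import *
place(-42)
movep([430,20,220],R(0))
c,t,P,T=look(); report(P,T,0); st("")
E
python3 one.py C 613 122 42 0
cd pics && python3 -c "
import cv2,numpy as np
a=cv2.imread('g_C.png');b=cv2.imread('gw_C.png');cv2.imwrite('gC.png',np.hstack([a[130:400,150:600],cv2.resize(b,(432,270))])[:, :800])"
```

```text
down True pos [ 461.8 -260.3   52.4] F [-1.5  5.   4.1] gap 54.1 t 37.6
released pos [ 461.3 -261.3  135.3] F [0.2 0.4 0.4] gap 85.5 t 38.5
unit top 612.8 121.5 131.0 yaw -45.8 rel tray 29.8 cost 1.04 tray xy -333.0 199.9
unit top 604.1 281.4 130.4 yaw -114.1 rel tray -38.5 cost 1.27 tray xy -490.0 231.3
unit top 462.0 -259.7 134.1 yaw -77.0 rel tray -1.4 cost 0.46 tray xy -1.2 -41.0
unit top 382.8 -281.7 134.5 yaw -76.8 rel tray -1.2 cost 0.81 tray xy 0.4 -123.2
 pos [430.1  19.1 219.5] F [-0.4  0.2 -0.1] gap 85.3 t 39.8
[[613.3 122.4 129.3]
 [613.  121.3 130.8]]
yaw -46.9 [1.0, 3.3, 165.0]
at pos [613.6 121.8  49. ] F [ 0.5 -0.  -0. ] gap 85.4 t 41.6
clamped pos [613.7 122.2  49.2] F [-2.9  0.5  9.4] gap 54.5 t 42.0
lifted pos [613.6 122.   89.9] F [ 0.   1.  -6.7] gap 54.6 t 42.6
over slot pos [ 542.9 -239.7   90. ] F [-0.1  0.6 -6.8] gap 54.6 t 44.7
```

View pics/gC.png

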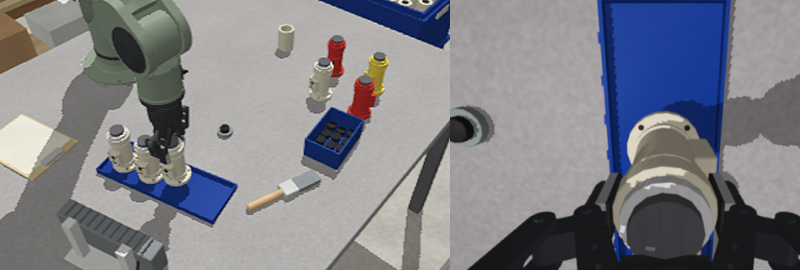

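C hangs over its slot next to B, upright, pad correct. I'll place it and then fetch D with the jaws turned 150°, for joint range.

```bash
python3 - <<'E'
from h import *
place(42)
movep([450,20,220],R(0))
c,t,P,T=look(); report(P,T,0); st("")
E
python3 one.py D 604 281.4 126 150 570 -60
cd pics && python3 -c "
import cv2,numpy as np
a=cv2.imread('g_D.png');b=cv2.imread('gw_D.png');cv2.imwrite('gD.png',np.hstack([a[130:400,150:600],cv2.resize(b,(432,270))])[:, :800])"
```

```text
down True pos [ 543.8 -240.3   53.2] F [-2.2  1.2 11.5] gap 54.8 t 45.5
released pos [ 542.6 -240.4  135.3] F [-0.3  0.3  0.2] gap 85.6 t 46.5
unit top 603.2 280.9 130.4 yaw -113.1 rel tray -37.5 cost 0.97 tray xy -489.8 230.2
unit top 543.2 -239.3 134.1 yaw -76.5 rel tray -0.9 cost 0.52 tray xy -0.8 42.7
unit top 461.3 -259.9 133.7 yaw -77.1 rel tray -1.5 cost 0.63 tray xy -1.2 -41.7
unit top 382.8 -282.1 134.5 yaw -76.4 rel tray -0.8 cost 0.64 tray xy 0.8 -123.3
 pos [450.3  19.2 219.5] F [-0.2 -1.2  0.9] gap 85.3 t 47.7
[[603.4 282.5 129.6]
 [602.8 281.3 131.2]]
yaw -113.7 [1.31, 4.06, 191.0]
at pos [603.5 282.1  48.9] F [ 0.3 -0.4 -0. ] gap 85.3 t 49.7
clamped pos [603.6 282.2  49.2] F [-0.6 -0.8  8.4] gap 54.8 t 50.1
lifted pos [603.6 281.9  89.9] F [ 0.9  0.8 -5.6] gap 54.4 t 50.8
over slot pos [ 624.  -218.3   90.2] F [-1.4 -0.  -6.2] gap 54.6 t 53.6
```

View pics/gD.png

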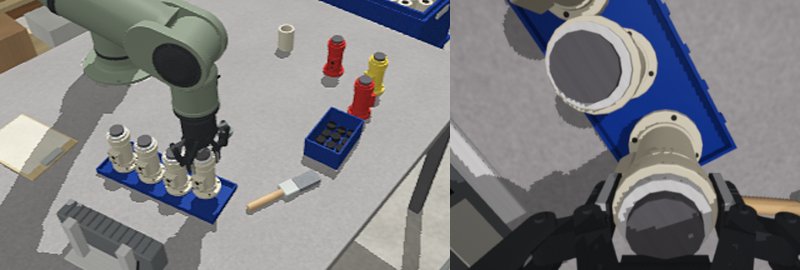

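D is upright over the last slot, clear of C. I'll place it and check all four.

Run:
```python
from h import *
place(126)
movep([470,60,220],R(0)); clamp()
c,t,P,T=look(); report(P,T,0); st("")
print("scene tops",tops(P,118,(300,720,-330,-150)).round(1))
for K,I in ((P,c["image"]),(T,t["image"])):
    m=(K[...,2]>17)&(K[...,2]<40)&(K[...,0]>460)&(K[...,0]<540)&(K[...,1]>-70)&(K[...,1]<10)&(I.sum(-1)<150)
    print("trig",m.sum(),np.median(K[m],0).round(1))
save(c["image"],"r4.png",4,(180,110,380,260))
```

```text
down True pos [ 624.6 -219.8   53. ] F [-1.2 -0.4  9.1] gap 54.4 t 54.4
released pos [ 624.  -219.6  135.5] F [-0.6 -0.2 -0.6] gap 85.3 t 55.4
unit top 623.0 -221.4 134.4 yaw -75.8 rel tray -0.2 cost 0.42 tray xy 1.7 124.5
unit top 543.3 -238.8 134.5 yaw -77.5 rel tray -1.9 cost 0.48 tray xy -1.3 43.0
unit top 462.0 -260.6 135.5 yaw -76.4 rel tray -0.8 cost 0.52 tray xy -0.4 -41.2
unit top 382.7 -281.9 134.4 yaw -75.4 rel tray 0.2 cost 0.65 tray xy 0.6 -123.3
 pos [470.  60. 220.] F [-0.6 -0.1  0.3] gap 0.1 t 57.7
scene tops [[ 382.2 -281.7  132.9]
 [ 462.7 -259.9  133.2]
 [ 544.  -239.2  133. ]
 [ 623.6 -221.   132.8]]
trig 32 [498.8 -32.7  21.5]
trig 0 [nan nan nan]
  return _methods._mean(a, axis=axis, dtype=dtype,
  ret = um.true_divide(
```

View pics/r4.png

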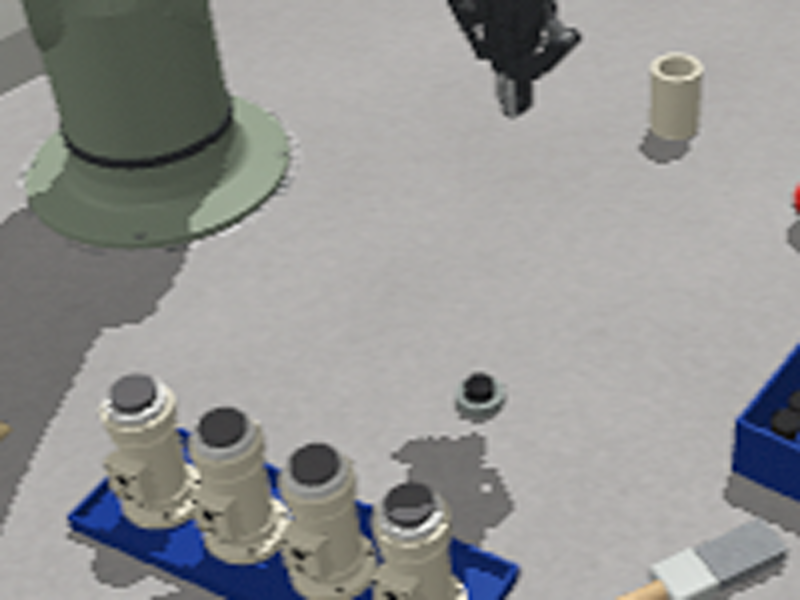

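All four cylinders stand in the tray within 2° of square, with top heights of 133–135 mm, which is the closed height plus the 4 mm floor. Now I'll press the trigger at about (498,-30).

Run:
```python
from h import *
movep([498.3,-30,60],R(0)); st("above")
movel([498.3,-30,6],max_speed=100)
g=movel([498.3,-30,-14],max_speed=15,guard=14); st(f"pressed {g}"); wait(0.3); st("hold")
c=camera("scene");save(c["image"],"tr.png",4,(200,120,390,260))
movel([498.3,-30,120],max_speed=100)
movep([470,120,260],R(0))
c,t,P,T=look(); report(P,T,0); st("")
save(c["image"],"r5.png",1.25)
```

```text
above pos [498.9 -29.   61.1] F [0.4 0.4 0.5] gap -0.3 t 58.5
pressed True pos [498.4 -30.  -10.3] F [-4.1 -2.  16.8] gap -0.3 t 60.2
hold pos [498.4 -30.  -10.3] F [-3.  -1.3 16.1] gap 0.1 t 60.5
unit top 622.5 -220.6 134.8 yaw -75.7 rel tray -0.1 cost 0.52 tray xy 0.8 124.2
unit top 543.7 -239.2 133.9 yaw -77.1 rel tray -1.5 cost 0.59 tray xy -0.7 43.2
unit top 462.1 -259.8 133.9 yaw -76.6 rel tray -1.0 cost 0.49 tray xy -1.1 -40.9
unit top 382.8 -281.9 134.8 yaw -75.5 rel tray 0.1 cost 0.9 tray xy 0.5 -123.2
 pos [470.1 118.3 258.7] F [-0.9 -0.2  0.2] gap 0.0 t 63.0
```

View pics/tr.png

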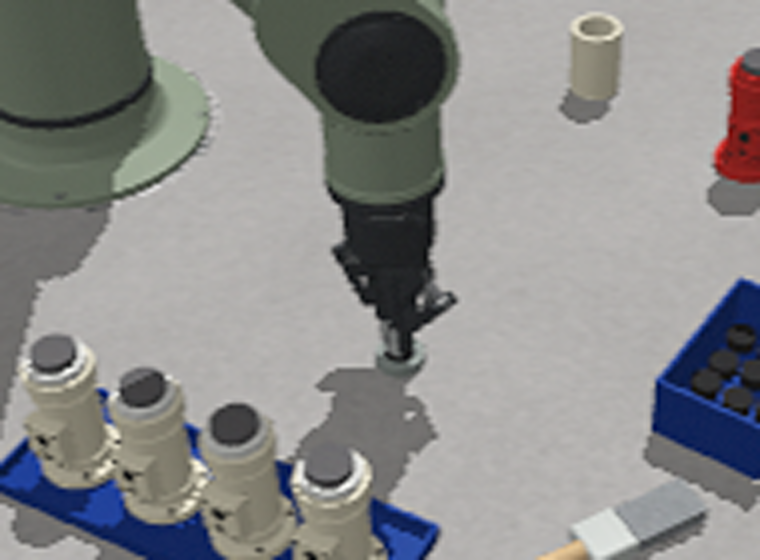

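View pics/r5.png

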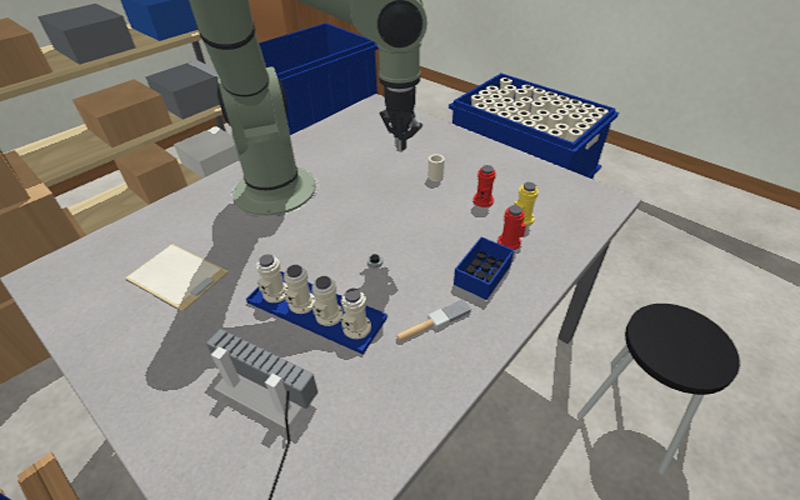

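The button bottomed out: fingertip at about 16 mm (22 − 6), 16 N held. In the picture it is back up at (375,260). All four cylinders stand at (268,280), (299,288), (326,300) and (356,312), unchanged. Handing in.

Run:
```python
from h import *
c,t,P,T=look(); print(tops(P,118,(300,720,-330,-150)).round(1))
m=(P[...,2]>17)&(P[...,2]<40)&(P[...,0]>460)&(P[...,0]<540)&(P[...,1]>-70)&(P[...,1]<10)&(c["image"].sum(-1)<150)
print("trig",m.sum(),np.median(P[m],0).round(1))
finish_job()
```

```text
[[ 382.4 -281.5  133.5]
 [ 463.2 -259.7  132.9]
 [ 543.6 -240.   132.9]
 [ 623.5 -221.   132.9]]
trig 29 [499.3 -30.4  22. ]
the job is handed in; nothing more can be done
```

I pushed all four cylinders fully together and stood them upright in a row in the tray. I then pressed the trigger fully down, let it come back up, and handed the job in at about 63 s of the 208 s allowed.

- **Closing:** I pressed each cylinder straight down on its cap until it stopped. On the first one, a picture partway through the press showed the inner tube going home before the middle tube. The other three I pressed the same way without stopping for a picture. Afterwards every cap sat at the same height as the already-closed red and yellow look-alikes.
- **Placing:** In the last full check, made after the trigger press, the pads faced the reader's side within about 2° of straight across. The cylinders stood within about 1 mm of the tray's centre line, at roughly -123, -41, 43 and 124 mm along it. Their top heights matched closed cylinders standing on the tray floor.
- **Trigger:** It took about 5.9 mm of travel with 16 N held for 0.3 s. The last picture before hand-in put the button top back at 22 mm.
- **Brush, bin and spare sleeve:** They looked undisturbed in the last pictures, but I did not measure their positions.

**Disagreement with the description:** the fingers actually end about 26 mm short of the stated tool point when shut, and about 39 mm short when open. I found this on the first press, which reached its target height with the tubes still partly out, and corrected all later heights for it. Depth readings also ran 3–5 mm high, but the look-alikes showed the same offset.

I noticed no knocked cylinder and no loosened grip during the run.

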